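# Slide a power supply home between two wiring ducts

## Task

On the steel mounting plate, push the aluminium power supply box along the lane between the two slotted wiring ducts until its front end sits flush and square against the dark steel stop at the lane's far end. Use only pushes with the fingers: the box must slide on the plate, never be taken between the fingers, lifted or tipped, must not be rammed into the stop, and neither the box nor the robot may touch either duct. Leave the relay, the tape measure and the can where they are.

Things in the scene. Friction and masses are not known exactly. Their poses are not given: they have to be found in the camera images.
- plate: Fixed steel mounting plate, 250 x 420 x 4 mm, flat on the bench. Origin: centre of its underside; its top is 4 mm higher. Its +y is the lane direction (the way to push), its x = 0 the lane's centre line. Outside the ducts stand two fixed rows of grey terminal blocks, 36 mm high, at |x| = 81 to 115 mm, y = 0 to 115 mm (x < 0) and 100 to 149 mm (x > 0). Bare for y below -30 mm, but for the box.
- duct_near: Fixed straight grey slotted plastic wiring duct, the lane's guide on the plate's -x side: 25 mm wide (x), 180 mm long (y), 30 mm tall. Origin: centre of its underside, on the plate's top, at plate x = -55.5, y = 60 mm; axes as the plate's. Its lane-side wall is at plate x = -43 mm. Must not be touched.
- duct_far: The same duct on the plate's +x side, at plate x = +55.5, y = 60 mm; lane-side wall at plate x = +43 mm. The clear lane between the ducts is 86 mm wide and is open at its -y end. Must not be touched.
- lane_mouth (a point): Middle of the lane's open entrance, on the plate's top, at plate (0, -30 mm), where the ducts begin.
- stop_face (a point): Middle of the face of the fixed dark steel stop, at the plate's top, at plate (0, 130 mm); the face looks to plate -y. The stop is 80 mm wide and 28 mm tall, so it leaves 3 mm to each duct.
- module: Loose power supply: aluminium box, 64 mm wide (x), 90 long (y), 40 tall, slotted top, black terminal strip along its rear (-y) top edge; 0.28 to 0.56 kg. Origin: centre of its underside. Starts before the lane mouth, up to 22 mm off the centre line and turned up to 0.3 rad: pushed straight on it may hit a duct. Centred, it has 11 mm clear each side. It slides with friction and stays where left.
- module_front (a point): Middle of the box's front end face (its +y end) at its underside, 45 mm from the box's origin.
- relay: Loose small relay on the plate outside the far duct, 28 x 30 mm, 40 mm tall. Origin: centre of its underside. Bystander.
- tape: Loose black tape measure standing on the bench beyond the plate's -y end, 70 x 34 mm, 56 mm tall. Origin: centre of its underside. Bystander.
- can: Loose can standing on the bench beyond the plate's +y end, 52 mm in diameter, 110 mm tall. Origin: centre of its underside. Bystander.
- stop: The fixed steel stop block at the lane's far end, 80 mm wide, 12 mm thick, 28 mm tall. Origin: middle of the lower edge of its face, the same point as stop_face.
There are look-alikes about, which are no part of the job. What is shaped like the module but blue or yellow is not meant.

How it is judged:
By the outcome, as a careful person would: the job done as asked, in the order asked, and still so for the second after the job is handed in, with the robot touching nothing.
It also fails if it takes over 72 s, if anything falls off the work surface, if the arm or the gripper's body presses on something with over 40 N, if the wrist force passes 120 N, or if a joint passes its speed limit or range.

## Robot

A 6-joint arm with a two-finger parallel gripper is mounted at the origin on the work surface. World frame = base frame: x ahead of the robot, y to its left, z up, the work surface at z = 0. Lengths are in mm, angles in rad, forces in N, time in s.
With the tool pointing down it reaches from about 350 to 875 mm from the base axis. Payload 4.2 kg.
Tool frame: the origin (TCP) lies at the very end of the fingers, on their centre line; the grasp point (between the pads) lies 19 mm behind it; z points along the fingers, y is the line along which they close (so a half turn about z gives the same grasp; the last joint's range is limited). The gripper opens to 85 mm and grips with 20 to 120 N. Pads are 22 mm wide; open, the fingers measure 114 mm over their backs; the gripper's body (76 mm by 85 mm) begins 54 mm behind the grasp point. The pads swing forward as they close: fully open they stand 13 mm farther back than shut.
Start: joints at [1.423, 0.385, 0.008, 0, -1.194, -0.259], TCP at [247.262, 573.987, 195.812] pointing down, gripper open.
Joint ranges: [-3.14, 3.14], [-1.21, 2.06], [-1.07, 1.41], [-3.16, 2.05], [-2.99, -0.16], [-3.1, 3.1]. Speed limits (rad/s): [2.79, 2.79, 3.14, 3.14, 3.14, 3.14].

## Interface

Orientations are given as a unit quaternion [x, y, z, w].
In Python, from bench import read_state, get_image, camera_model, job_done gives the robot as it stands.
- The arm moves only by the shell command python3 -m handwheel 'ROWS'. ROWS is JSON, a list of rows, each a list of 7 numbers: the shift along the tool's x, y, z in m, then the turn, a rotation vector about the tool's x, y, z in rad, then the gripper's target within -1 to 1 (fully open at 1, half-way at 0, shut at -1). In form: [[dx, dy, dz, wx, wy, wz, jaw], ...]. A call has 1 to 10 rows; each row is the pose to reach, as a shift and turn from the pose commanded when the call began, along the tool's axes at that moment; what a row does not reach only later rows make up. A row lasts 1/8 s, in which the tool goes at most 62.5 mm and 10.7 degrees, less where a joint would pass 70% of its speed; a pose out of reach is approached as far as the arm can. A call with a gripper value outside its range is refused whole. The fingers move at their own pace and stop on an object; the grip force is fixed at half the most. Time passes only in rows, so rows that repeat a pose let the fingers close. It gives the time, the measured TCP pose, the force, the opening and the grip force at its end, in the units of the state.
- read_state(): the state, without advancing time (a new reading comes with each control period).
- get_image(name): name is "side" or "top" or "wrist"; returns (picture, depth): 384x512x3 uint8, blue, green, red; 384x512 float32, mm along the optical axis (not along the pixel's ray), 0 where there is no reading.
- camera_model(name): a dict with "K" (3x3 intrinsics, pixels), "rvec" (rotation vector, rad) and "tvec" (3), from world to camera coordinates, as OpenCV has them; the wrist camera has in their place "hand_eye" (4x4, takes a point from camera to tool coordinates, whose origin is the TCP and whose axes are the flange's). Camera axes: x right, y down, z forward; pixel columns grow to the right and rows downward; lengths in mm; the calibration is good to about 2 mm. A picture is of the moment at which its call begins: read the wrist's pose just before it. camera_model takes no time and is no camera call.
- job_done(): hands the job in; it is judged then, once.
The state is a dict: "clock": time; "joints": joint angles; "joint_vel": joint speeds; "joint_efforts": joint torques, N m; "position": TCP position; "ee_rot": TCP orientation; "contact_force": force on the tool from outside, world axes, zero at the start; "wrist_torque": the same for the moment, N m; "gripper_width": finger opening in mm; "grasp_force": force on a finger pad.
Only numpy, scipy, OpenCV 4.12 (cv2) and the standard library are available. Lean on these libraries where they do the work, as an engineer would, in place of code of your own. Each camera call takes 0.05 s, during which the arm holds its last target. There are 200 camera calls.

## Working session

There is one attempt and no reset: what is moved stays moved. The work goes in short steps, Python scripts to look and compute and a shell command to move; the robot and the scene stay as the last step left them, time stands still between calls to the robot, and variables do not carry over. Pictures are saved under pics/ and viewed, at most 10 in all, crops included, and the job is handed in when it is done.

```bash
mkdir -p pics; ls; cat > h.py <<'E'
import numpy as np, cv2
from scipy.spatial.transform import Rotation as R
from bench import read_state,get_image,camera_model
def cam(n,st=None):
    m=camera_model(n);K=np.array(m['K'],float)
    if 'rvec' in m:
        Rw=cv2.Rodrigues(np.array(m['rvec'],float))[0].T; c=-Rw@np.array(m['tvec'],float).ravel()
    else:
        H=np.array(m['hand_eye']);Rt=R.from_quat(st['ee_rot']).as_matrix()
        Rw=Rt@H[:3,:3]; c=Rt@H[:3,3]+np.array(st['position'])
    return K,Rw,c
def cast(cm,uv,z):
    K,Rw,c=cm;uv=np.atleast_2d(uv).astype(float)
    d=(Rw@np.linalg.inv(K)@np.c_[uv,np.ones(len(uv))].T).T
    return c+d*((z-c[2])/d[:,2])[:,None]
def cloud(cm,dep):
    K,Rw,c=cm;v,u=np.mgrid[:dep.shape[0],:dep.shape[1]]
    p=np.stack([(u-K[0,2])/K[0,0]*dep,(v-K[1,2])/K[1,1]*dep,dep],-1)
    return p@Rw.T+c
E
python3 - <<'E'
from h import *
st=read_state();print(st)
ims=[]
for n in('top','side'):
    im,d=get_image(n);np.savez(f'{n}0.npz',im=im,d=d);cv2.imwrite(f'pics/{n}0.png',im)
    print(n,cam(n)[2])
st=read_state();print(R.from_quat(st['ee_rot']).as_matrix())
E
```

```text
pics
{'clock': 0.0, 'joints': array([ 1.42253864e+00,  3.85554158e-01,  6.61459489e-03, -5.43327702e-04,
       -1.19399759e+00, -2.58588361e-01]), 'joint_vel': array([2.03501528e-05, 3.45402877e-04, 1.72497158e-03, 1.25467902e-03,
       9.47455896e-04, 1.50241149e-04]), 'joint_efforts': array([ 3.70525795e-04, -3.92290843e+01,  1.88409930e+01,  4.18619335e+00,
       -4.38168659e-03, -2.25877535e-06]), 'position': array([247.03756874, 573.37320266, 194.7121477 ]), 'ee_rot': array([ 9.79359942e-01, -2.02120990e-01, -1.93094926e-04,  1.08270626e-03]), 'contact_force': array([ 0.07141751, -0.17876999, -1.40038968]), 'wrist_torque': array([-0.02403444,  0.00184404, -0.04934758]), 'grasp_force': 0.0, 'gripper_width': 84.93004336715073}
top [2.80370507e+02 6.62253366e-02 1.15768254e+03]
side [ 182.16854263 -708.99646386  957.36304106]
[[ 9.18332870e-01 -3.95808347e-01 -7.01473756e-04]
 [-3.95808954e-01 -9.18330903e-01 -1.90389308e-03]
 [ 1.09391746e-04  2.02605719e-03 -9.99997942e-01]]
```

View pics/top0.png

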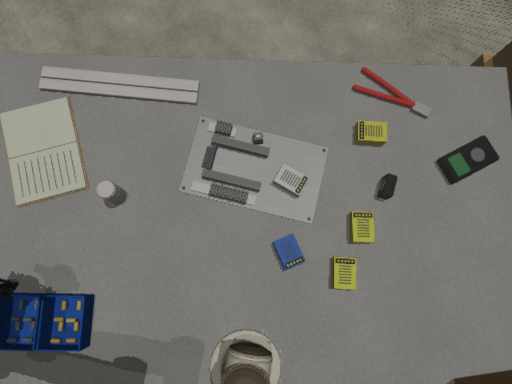

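View pics/side0.png

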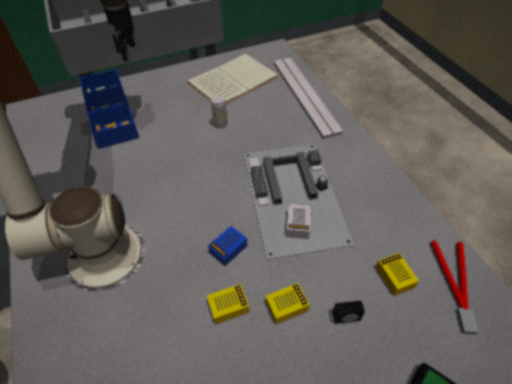

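Top view: the plate is at about (255,168), with the stop at (209,157) on its left (+y) end. The box-shaped candidates are the silver one at (291,180) on the plate before the lane, the blue one at (289,252), and yellow ones at (372,132), (362,227) and (345,273). The silver one on the plate fits the description. I'll check it in a crop and measure roughly.

```bash
python3 - <<'E'
from h import *
f=np.load('top0.npz');im,d=f['im'],f['d'];cm=cam('top')
cv2.imwrite('pics/crop.png',cv2.resize(im[105:235,170:340],None,fx=4.5,fy=4.5,interpolation=cv2.INTER_CUBIC))
P=cloud(cm,d)
hsv=cv2.cvtColor(im,cv2.COLOR_BGR2HSV)
for (u,v) in [(255,175),(291,180),(289,252),(235,210),(240,145),(209,157),(258,138),(388,186),(110,193)]:
    print((u,v),hsv[v,u],P[v,u].round())
# plate outline by screws: four dark dots
print(cast(cm,[(203,121),(325,150),(309,219),(183,188)],4).round(1))
print(cast(cm,[(291,180)],40).round(1), camera_model('wrist'))
E
```

```text
(255, 175) [ 36   9 144] [556. -17.   2.]
(291, 180) [ 30   6 138] [ 532. -124.   46.]
(289, 252) [110 124 119] [ 320. -120.   39.]
(235, 210) [ 23   8 123] [445.  41.   2.]
(240, 145) [ 48  13 100] [642.  31.  32.]
(209, 157) [68 13 77] [602. 124.  30.]
(258, 138) [ 42  13 101] [662. -24.  43.]
(388, 186) [38 22 47] [ 519. -412.   55.]
(110, 193) [ 15  13 160] [470. 384. 108.]
[[ 726.7  150.7    4. ]
 [ 641.1 -236.3    4. ]
 [ 421.6 -184.3    4. ]
 [ 508.9  202.3    4. ]]
[[ 533.7 -125.1   40. ]] {'K': array([[270.57933041,   0.        , 252.34525136],
       [  0.        , 270.57933041, 194.70735839],
       [  0.        ,   0.        ,   1.        ]]), 'hand_eye': array([[-6.43211808e-04, -9.58168058e-01, -2.86205449e-01,
         7.38960235e+01],
       [ 9.99998857e-01, -1.00801091e-03,  1.12727688e-03,
         2.15765663e-01],
       [-1.36861891e-03, -2.86204396e-01,  9.58167611e-01,
        -1.77423060e+02],
       [ 0.00000000e+00,  0.00000000e+00,  0.00000000e+00,
         1.00000000e+00]])}
```

View pics/crop.png

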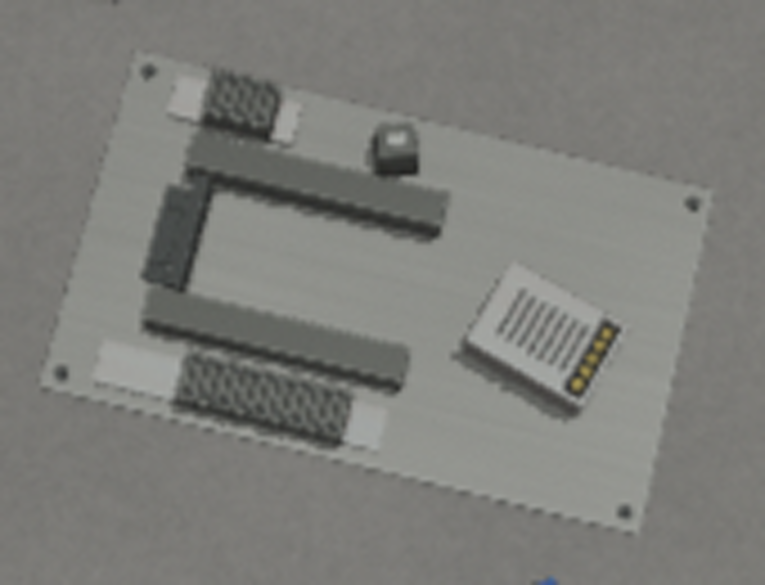

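The crop confirms the silver box: its black and gold terminal strip faces away from the lane and its front points into the lane, turned about 0.25 rad. In plate axes it is at about (-17,-115). I'll carry the tool behind it with tool x pointing down-lane backwards and the fingers partly closed, so both push on the rear face.

```bash
python3 -m handwheel '[[0.036,0.042,0,0,0,0.093,-0.4],[0.072,0.084,0,0,0,0.186,-0.4],[0.108,0.126,0,0,0,0.279,-0.4],[0.144,0.168,0,0,0,0.372,-0.4],[0.18,0.21,0,0,0,0.465,-0.4],[0.216,0.252,0,0,0,0.558,-0.4],[0.252,0.294,0,0,0,0.651,-0.4],[0.288,0.336,0,0,0,0.744,-0.4],[0.324,0.378,0,0,0,0.837,-0.4],[0.36,0.42,0,0,0,0.93,-0.4]]'
python3 - <<'E'
from h import *
st=read_state();M=R.from_quat(st['ee_rot']).as_matrix()
print(M.T@(np.array([493,-219,195])-st['position']),np.arctan2(M[1,0],M[0,0])+1.793)
E
```

```text
clock: 1.35
position: [411.7, 44.1, 195.8]
ee_rot: [0.784, -0.621, 0.0, -0.0]
contact_force: [0.5, 0.1, -0.1]
gripper_width: 25.6
grasp_force: 0.0
[274.70439545 -18.811184     0.79321005] 0.45359333908433075
```

```bash
python3 -m handwheel '[[0.055,-0.004,0,0,0,0.1,-0.4],[0.11,-0.008,0,0,0,0.2,-0.4],[0.165,-0.012,0,0,0,0.3,-0.4],[0.22,-0.016,0,0,0,0.4,-0.4],[0.275,-0.019,0,0,0,0.454,-0.4],[0.275,-0.019,0,0,0,0.454,-0.4],[0.275,-0.019,0,0,0,0.454,-0.4],[0.275,-0.019,0,0,0,0.454,-0.4]]'
python3 - <<'E'
from h import *
st=read_state();im,d=get_image('wrist');np.savez('w1.npz',im=im,d=d,p=st['position'],q=st['ee_rot'])
cv2.imwrite('pics/w1.png',im)
E
```

```text
clock: 2.35
position: [493.6, -216.3, 195.9]
ee_rot: [-0.626, 0.78, 0.0, 0.0]
contact_force: [-0.1, -0.4, 0.1]
gripper_width: 25.3
grasp_force: 0.0
```

View pics/w1.png

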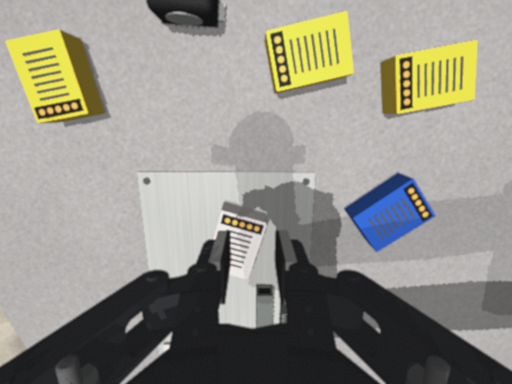

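The wrist view shows the box at (240,240) between the fingers and the plate's rear edge at row 172, but the gripper hides the lane. I'll take one higher view from above the lane.

```bash
python3 -m handwheel '[[-0.05,0,-0.03,0,0,0,-0.4],[-0.1,0,-0.06,0,0,0,-0.4],[-0.15,0,-0.09,0,0,0,-0.4],[-0.2,0,-0.12,0,0,0,-0.4],[-0.24,0,-0.14,0,0,0,-0.4],[-0.24,0,-0.14,0,0,0,-0.4],[-0.24,0,-0.14,0,0,0,-0.4],[-0.24,0,-0.14,0,0,0,-0.4]]'
python3 - <<'E'
from h import *
st=read_state();im,d=get_image('wrist');np.savez('w2.npz',im=im,d=d,p=st['position'],q=st['ee_rot'])
cv2.imwrite('pics/w2.png',im)
P=cloud(cam('wrist',st),d)
# depth: plan maps by height: box top
m=(P[...,2]>36)&(P[...,2]<52)&(d>0)
n,l,s,c=cv2.connectedComponentsWithStats(m.astype(np.uint8))
for i in range(1,n):
    if s[i,4]>150: print(s[i],c[i].round(),P[l==i].mean(0).round(1))
E
```

```text
clock: 3.4
position: [545.6, 16.3, 335.2]
ee_rot: [-0.625, 0.781, 0.0, -0.001]
contact_force: [-0.0, 0.1, 0.4]
gripper_width: 25.4
grasp_force: 0.0
[ 337    3   70   75 2642] [372.  41.] [ 324.  -121.6   39.5]
[ 212   34   53   71 2466] [238.  69.] [ 538.  -127.7   43.5]
[169 142  18  18 213] [177. 151.] [670.4 -24.7  41.1]
[459 307  53  32 435] [481. 318.] [153.8 447.3  43.9]
[485 348  27  10 166] [500. 353.] [111.3 551.7  43.7]
```

View pics/w2.png

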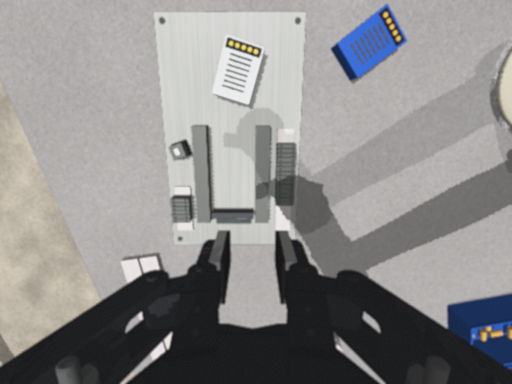

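The whole job is in view: box at (238,69), ducts at (202,172) and (263,172), stop at (233,215), relay at (180,150). Next I fit these in world axes.

```bash
cat >> h.py <<'E'
def rect(cm,mask,z):
    c=max(cv2.findContours(mask.astype(np.uint8),cv2.RETR_EXTERNAL,cv2.CHAIN_APPROX_NONE)[0],key=cv2.contourArea)
    xy=cast(cm,c[:,0],z)[:,:2].astype(np.float32)
    (cx,cy),s,a=cv2.minAreaRect(xy);b=cv2.boxPoints(((cx,cy),s,a))
    e=[b[1]-b[0],b[2]-b[1]];e=max(e,key=np.linalg.norm);e=e*np.sign(e[1])
    return np.array([cx,cy]),sorted(s),np.arctan2(e[1],e[0])
E
python3 - <<'E'
from h import *
f=np.load('w2.npz');im,d=f['im'],f['d'];st=dict(position=f['p'],ee_rot=f['q']);cm=cam('wrist',st);P=cloud(cm,d)
z=P[...,2];v,u=np.mgrid[:384,:512]
def comp(m):
    return m
R1=rect(cm,(z>36)&(z<52)&(u>205)&(u<270)&(v>28)&(v<110),44)
D1=rect(cm,(z>24)&(z<40)&(u>190)&(u<214)&(v>120)&(v<226),34)
D2=rect(cm,(z>24)&(z<40)&(u>252)&(u<273)&(v>120)&(v<226),34)
print('box',R1,'\nfar',D1,'\nnear',D2)
# plate by screws (dark dots) refined
g=cv2.cvtColor(im,cv2.COLOR_BGR2GRAY)
S=[]
for (a,b) in [(162,20),(298,20),(180,239)]:
    w=g[b-5:b+6,a-5:a+6].astype(float);w=np.clip(np.median(w)-15-w,0,None);vv,uu=np.mgrid[-5:6,-5:6]
    S.append((a+(w*uu).sum()/w.sum(),b+(w*vv).sum()/w.sum()))
W=cast(cm,S,4);print(W.round(1))
e=W[2]-W[0];print('lane ang screws',np.arctan2(e[1],e[0]),np.linalg.norm(e)); e2=W[0]-W[1];print(np.arctan2(e2[1],e2[0])+np.pi/2,np.linalg.norm(e2),'centre',(W[1]+W[2])/2)
th=(D1[2]+D2[2])/2
print('duct centre',(D1[0]+D2[0])/2,'sep',np.linalg.norm(D1[0]-D2[0]),'th',th)
ys=np.array([np.cos(th),np.sin(th)]);C=(D1[0]+D2[0])/2-60*ys;xs=np.array([ys[1],-ys[0]])
r=R1[0]-C;print('plate origin',C,'box plate',r@xs,r@ys,'yaw rel',R1[2]-th)
E
```

```text
box (array([ 538.49188232, -126.37712097]), [63.76244354248047, 89.68020629882812], np.float32(1.0579656)) 
far (array([643.75317383,  29.56556702]), [26.196041107177734, 177.15687561035156], np.float32(1.3480043)) 
near (array([536.51428223,  53.70981598]), [24.799785614013672, 177.2389678955078], np.float32(1.3458298))
[[ 643.2 -233.1    4. ]
 [ 425.1 -183.9    4. ]
 [ 729.8  150.4    4. ]]
lane ang screws 1.3487544068150976 393.11092370957573
1.3490420912684373 223.57657570575927 centre [577.43036702 -16.73348268   4.        ]
duct centre [590.13372803  41.6376915 ] sep 109.92326700881001 th 1.3469172
plate origin [576.81290913 -16.86492157] box plate -13.051466083510377 -115.28695317703426 yaw rel -0.28895152
```

```bash
cat >> h.py <<'E'
TH=1.3485;C=np.array([577.,-16.8]);YS=np.array([np.cos(TH),np.sin(TH)]);XS=np.array([YS[1],-YS[0]])
def toplate(w): r=np.array(w)[...,:2]-C; return np.stack([r@XS,r@YS],-1)
def go(poses,z):
    "poses: plate x,y,yaw of tool push pose -> row dx,dy,dz(mm), wz"
    st=read_state();M=R.from_quat(st['ee_rot']).as_matrix();h=np.arctan2(M[1,0],M[0,0])
    a=(h+np.pi-TH+np.pi)%(2*np.pi)-np.pi
    print('now plate',toplate(st['position']).round(1),'z',st['position'][2].round(1),'yaw',a.round(4),'t',st['clock'],'F',st['contact_force'].round(1))
    for x,y,w in poses:
        t=np.r_[C+x*XS+y*YS,z]-st['position'];print((M.T@t).round(1),'wz',round(-(w-a),3))
E
python3 -c "
from h import *
go([(-36.2,-192.9,-.29)],12)"
```

```text
now plate [-37.8  25.2] z 335.3 yaw 0.0013 t 3.45 F [-0.8 -0.8 -0.6]
[217.9  -1.6 323.4] wz 0.291
```

```bash
python3 -m handwheel '[[0.05,0,0.02,0,0,0.07,-0.4],[0.1,-0.001,0.04,0,0,0.14,-0.4],[0.15,-0.001,0.06,0,0,0.21,-0.4],[0.2,-0.002,0.09,0,0,0.28,-0.4],[0.218,-0.002,0.14,0,0,0.291,-0.4],[0.218,-0.002,0.19,0,0,0.291,-0.4],[0.218,-0.002,0.24,0,0,0.291,-0.4],[0.218,-0.002,0.28,0,0,0.291,-0.4],[0.218,-0.002,0.28,0,0,0.291,-0.4],[0.218,-0.002,0.28,0,0,0.291,-0.4]]'
python3 - <<'E'
from h import *
go([(-36.2,-192.9,-.29)],12)
st=read_state();im,d=get_image('wrist');cv2.imwrite('pics/w3.png',im)
E
```

```text
clock: 4.7
position: [501.8, -197.0, 57.3]
ee_rot: [-0.505, 0.863, -0.001, 0.001]
contact_force: [-0.1, -0.1, 0.6]
gripper_width: 25.6
grasp_force: 0.0
now plate [ -33.6 -192.3] z 57.3 yaw -0.2887 t 4.7 F [-0.1 -0.1  0.6]
[ 1.3  2.4 45.3] wz 0.001
```

View pics/w3.png

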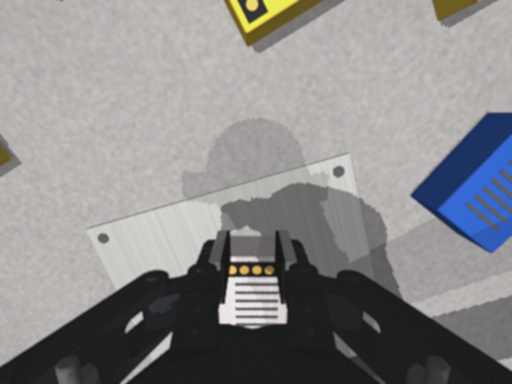

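The box stands square to the fingers and centred, with its rear strip at (252,269). I'll lower to pushing height.

```bash
python3 -m handwheel '[[0.002,0.002,0.02,0,0,0,-0.4],[0.002,0.002,0.035,0,0,0,-0.4],[0.002,0.002,0.045,0,0,0,-0.4],[0.002,0.002,0.045,0,0,0,-0.4],[0.002,0.002,0.045,0,0,0,-0.4]]'
python3 - <<'E'
from h import *
go([(-36.2,-192.9,-.29)],12)
st=read_state();im,d=get_image('wrist');cm=cam('wrist',st);P=cloud(cm,d)
# finger face and box rear face, in tool axes
M=R.from_quat(st['ee_rot']).as_matrix();T=(P-st['position'])@M
m=(d>0)&(abs(T[...,1])<10)&(T[...,2]>-28)&(T[...,2]<-5)&(T[...,0]<0);print('rear face toolx',np.percentile(T[m][:,0],[5,50,95]),m.sum())
m=(d>0)&(abs(T[...,1])<40)&(abs(T[...,1])>10)&(T[...,2]>-30)&(T[...,0]>-30)&(T[...,2]<3);print('fingers x',np.percentile(T[m][:,0],[2,50,98]),'y',np.percentile(T[m][:,1],[2,98]),m.sum())
E
```

```text
clock: 5.38
position: [498.6, -197.1, 11.3]
ee_rot: [-0.506, 0.863, -0.0, 0.0]
contact_force: [0.1, 0.1, 0.2]
gripper_width: 25.8
grasp_force: 0.0
now plate [ -36.7 -193.2] z 11.3 yaw -0.2884 t 5.375 F [0.1 0.1 0.2]
[-0.4 -0.4 -0.7] wz 0.002
rear face toolx [-37.10967723 -36.49015916 -35.87327114] 580
fingers x [125.40536318 131.19295422 135.15056953] y [-14.72919248  16.89482593] 145
```

Box rear face is 36.5 mm ahead of the TCP, so contact comes after about 25 mm. First push is 40 mm straight along the box's own axis.

```bash
python3 -m handwheel '[[-0.008,0,0,0,0,0,-0.4],[-0.014,0,0,0,0,0,-0.4],[-0.018,0,0,0,0,0,-0.4],[-0.021,0,0,0,0,0,-0.4],[-0.024,0,0,0,0,0,-0.4],[-0.027,0,0,0,0,0,-0.4],[-0.031,0,0,0,0,0,-0.4],[-0.035,0,0,0,0,0,-0.4],[-0.038,0,0,0,0,0,-0.4],[-0.04,0,0,0,0,0,-0.4]]'
cat >> h.py <<'E'
def boxpose(n='top'):
    im,d=get_image(n);st=read_state();cm=cam(n,st);P=cloud(cm,d);q=toplate(P)
    m=(P[...,2]>37)&(P[...,2]<50)&(d>0)&(abs(q[...,0])<60)&(q[...,1]<125)&(q[...,1]>-190)&(cv2.cvtColor(im,cv2.COLOR_BGR2GRAY)>20)
    b=rect(cm,m,44);print('box plate',toplate(b[0]).round(1),np.round(b[1],1),'yaw',round(float(b[2]-TH),3));return im
E
python3 - <<'E'
from h import *
for n in ('top','side'): boxpose(n)
go([(0,0,0)],12)
E
```

```text
clock: 6.68
position: [517.7, -161.9, 10.8]
ee_rot: [-0.505, 0.863, -0.0, 0.0]
contact_force: [-0.4, 0.2, 0.0]
gripper_width: 25.5
grasp_force: 0.0
box plate [ -21.4 -104.7] [48.7 76.2] yaw -0.286
box plate [ -20.2 -136. ] [56.3 63.9] yaw 1.282
now plate [ -25.9 -154.7] z 10.8 yaw -0.2885 t 6.775 F [-0.  -0.  -0.3]
[-155.7   19.2   -1.2] wz -0.288
```

```bash
cat >> h.py <<'E'
def face():
    st=read_state();im,d=get_image('wrist');cm=cam('wrist',st);P=cloud(cm,d)
    M=R.from_quat(st['ee_rot']).as_matrix();T=(P-st['position'])@M
    m=(d>0)&(abs(T[...,1])<11)&(T[...,2]>-28)&(T[...,2]<-5)&(T[...,0]<0)&(T[...,0]>-70)
    t=T[m];k=np.polyfit(t[:,1],t[:,0],1);print('rear face toolx',np.median(t[:,0]).round(1),'slope',k[0].round(3),m.sum())
    m=(d>0)&(abs(T[...,2]+36)<8)&(abs(T[...,1])<45)&(T[...,0]<-5)&(T[...,0]>-70); 
    if m.sum()>50: print('top span y',np.percentile(T[m][:,1],[1,99]).round(1))
E
python3 -c "
from h import *
face()"
```

```text
Traceback (most recent call last):
  File "h.py", line 43, in face
    t=T[m];k=np.polyfit(t[:,1],t[:,0],1);print('rear face toolx',np.median(t[:,0]).round(1),'slope',k[0].round(3),m.sum())
             ~~~~~~~~~~^^^^^^^^^^^^^^^^^
TypeError: expected non-empty vector for x
```

```bash
python3 - <<'E'
from h import *
a,_=get_image('wrist');b,d=get_image('top')
c=cv2.resize(b[105:235,170:340],(502,384),interpolation=cv2.INTER_CUBIC)
cv2.imwrite('pics/m4.png',np.hstack([a[130:,130:400],c[:254]]))
E
```

```text
(no output)
```

View pics/m4.png

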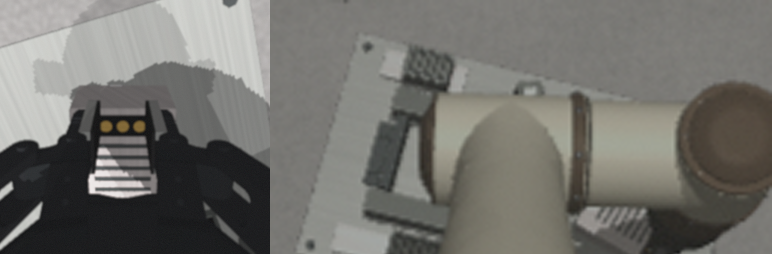

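The arm now hides the box from the top camera. The wrist shows the rear strip at (253,256), between the fingers and square. I'll read the rear edge from that column.

```bash
python3 - <<'E'
from h import *
st=read_state();im,d=get_image('wrist');cm=cam('wrist',st);P=cloud(cm,d)
M=R.from_quat(st['ee_rot']).as_matrix();T=(P-st['position'])@M
for v in range(205,330,8): print(v,im[v,253],[T[v,u].round(1).tolist() for u in (240,253,266)])
E
```

```text
205 [173 176 174] [[10.4, -10.0, 7.3], [10.4, -0.6, 7.2], [10.0, 8.8, 8.2]]
213 [105 106 105] [[4.1, -10.1, 7.7], [3.8, -0.6, 8.4], [4.2, 8.8, 7.3]]
221 [ 99  99 103] [[3.3, -9.5, -5.8], [3.8, -0.6, -7.1], [3.1, 8.2, -5.4]]
229 [ 97  98 101] [[3.2, -8.9, -19.0], [3.5, -0.7, -19.6], [2.8, 7.6, -18.1]]
237 [ 98  99 103] [[2.8, -8.4, -29.8], [2.6, -0.7, -29.5], [3.0, 7.1, -30.3]]
245 [83 83 87] [[-1.0, -8.4, -32.8], [-1.2, -0.7, -32.4], [-0.8, 7.0, -33.1]]
253 [ 57 104 129] [[-6.5, -8.5, -32.3], [-5.4, -0.7, -34.3], [-6.2, 7.1, -32.7]]
261 [ 49  87 107] [[-11.2, -8.5, -33.4], [-11.5, -0.7, -32.9], [-11.1, 7.1, -33.7]]
269 [123 123 128] [[-17.6, -8.6, -31.9], [-17.4, -0.7, -32.2], [-17.2, 7.2, -32.6]]
277 [63 63 61] [[-23.1, -8.7, -32.1], [-21.9, -0.7, -34.0], [-23.4, 7.4, -31.6]]
285 [89 88 91] [[-28.3, -8.7, -32.8], [-27.9, -0.7, -33.4], [-29.1, 7.4, -31.6]]
293 [122 122 127] [[-34.1, -8.8, -32.7], [-35.0, -0.7, -31.5], [-35.4, 7.5, -31.1]]
301 [131 131 136] [[-39.6, -8.9, -33.4], [-40.4, -0.7, -32.3], [-40.0, 7.5, -32.8]]
309 [85 86 82] [[-46.2, -9.0, -32.6], [-46.0, -0.7, -32.8], [-46.3, 7.6, -32.4]]
317 [152 152 157] [[-52.3, -9.1, -32.6], [-52.6, -0.7, -32.3], [-52.0, 7.7, -33.0]]
325 [221 222 227] [[-58.6, -9.2, -32.7], [-58.7, -0.7, -32.6], [10.3, 3.2, -108.4]]
```

```bash
python3 - <<'E'
from h import *
st=read_state();im,d=get_image('wrist');cm=cam('wrist',st);P=cloud(cm,d)
M=R.from_quat(st['ee_rot']).as_matrix();T=(P-st['position'])@M
for v in range(214,300,8): print(v,[(u,int(im[v,u].mean()),T[v,u].round(0).tolist()) for u in (205,212,219,224,229,280,286)])
print(st['joints'])
c=im[190:340,180:330];cv2.imwrite('pics/w5.png',cv2.resize(cv2.convertScaleAbs(c,alpha=1.6,beta=25),(600,600),interpolation=cv2.INTER_CUBIC))
E
```

```text
214 [(205, 175, [4.0, -36.0, 7.0]), (212, 169, [4.0, -30.0, 7.0]), (219, 116, [3.0, -25.0, 7.0]), (224, 120, [3.0, -22.0, 8.0]), (229, 136, [3.0, -18.0, 8.0]), (280, 104, [4.0, 19.0, 7.0]), (286, 104, [3.0, 24.0, 9.0])]
222 [(205, 101, [-3.0, -36.0, 8.0]), (212, 97, [3.0, -28.0, -7.0]), (219, 96, [3.0, -24.0, -7.0]), (224, 94, [3.0, -20.0, -7.0]), (229, 98, [3.0, -17.0, -7.0]), (280, 96, [3.0, 18.0, -7.0]), (286, 99, [3.0, 22.0, -7.0])]
230 [(205, 98, [3.0, -31.0, -21.0]), (212, 99, [3.0, -27.0, -20.0]), (219, 88, [11.0, -20.0, -39.0]), (224, 90, [12.0, -17.0, -39.0]), (229, 74, [11.0, -14.0, -38.0]), (280, 88, [11.0, 14.0, -38.0]), (286, 88, [11.0, 18.0, -38.0])]
238 [(205, 111, [3.0, -29.0, -32.0]), (212, 99, [3.0, -25.0, -32.0]), (219, 90, [11.0, -18.0, -49.0]), (224, 73, [11.0, -16.0, -49.0]), (229, 41, [9.0, -14.0, -43.0]), (280, 61, [11.0, 13.0, -48.0]), (286, 85, [12.0, 16.0, -49.0])]
246 [(205, 31, [8.0, -26.0, -51.0]), (212, 50, [7.0, -22.0, -50.0]), (219, 83, [11.0, -17.0, -57.0]), (224, 39, [11.0, -15.0, -58.0]), (229, 23, [4.0, -14.0, -44.0]), (280, 27, [11.0, 13.0, -57.0
[... 835 characters left out ...]
(224, 29, [73.0, -1.0, -177.0]), (229, 140, [-24.0, -15.0, -32.0]), (280, 26, [-0.0, 12.0, -67.0]), (286, 29, [5.0, 13.0, -76.0])]
286 [(205, 30, [12.0, -18.0, -92.0]), (212, 30, [12.0, -16.0, -91.0]), (219, 25, [2.0, -15.0, -77.0]), (224, 25, [-1.0, -14.0, -72.0]), (229, 97, [-30.0, -16.0, -31.0]), (280, 24, [-3.0, 12.0, -70.0]), (286, 27, [2.0, 13.0, -77.0])]
294 [(205, 29, [18.0, -16.0, -103.0]), (212, 27, [17.0, -14.0, -102.0]), (219, 27, [-1.0, -15.0, -78.0]), (224, 39, [-6.0, -14.0, -72.0]), (229, 232, [-35.0, -16.0, -32.0]), (280, 42, [-7.0, 12.0, -70.0]), (286, 27, [-1.0, 13.0, -78.0])]
[-4.60636630e-03  4.54931340e-01 -4.21153320e-01 -1.06552877e-05
 -6.94788345e-01 -5.06507151e-01]
```

View pics/w5.png

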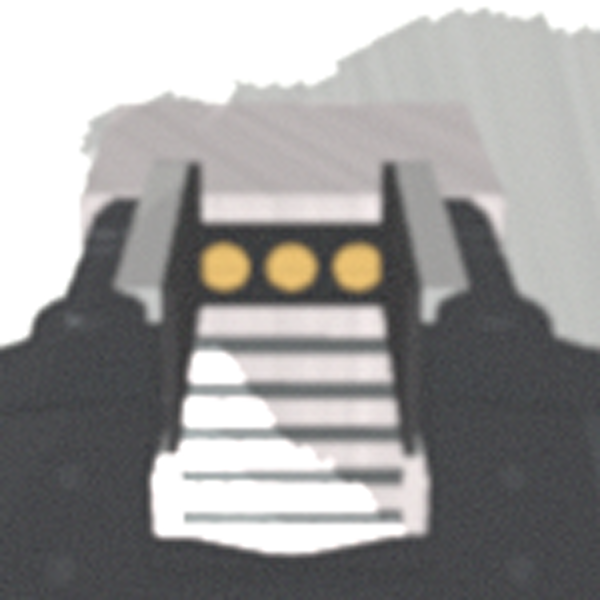

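Crop: the finger ends at (222,230) and (285,230) lie above the box top, not behind it. Depth puts them about 35 mm short of the nominal TCP, and the box has not moved. I'll back off and check the finger-end height with the side camera too.

```bash
python3 -m handwheel '[[0.015,0,0,0,0,0,-0.4],[0.03,0,0,0,0,0,-0.4],[0.045,0,0,0,0,0,-0.4],[0.045,0,0,0,0,0,-0.4],[0.045,0,0,0,0,0,-0.4]]'
cat >> h.py <<'E'
def look():
    st=read_state();M=R.from_quat(st['ee_rot']).as_matrix()
    for n in('side','wrist'):
        im,d=get_image(n);cm=cam(n,st);P=cloud(cm,d);T=(P-st['position'])@M
        m=(d>0)&(abs(T[...,1])<45)&(abs(T[...,0])<16)&(P[...,2]>8);print(n,'finger world z low',np.percentile(P[m][:,2],[0,1,3,10]).round(1) if m.any() else 0,m.sum())
    m=(d>0)&(abs(T[...,1])<11)&(P[...,2]>12)&(P[...,2]<38)&(T[...,0]<20)&(T[...,0]>-70)
    if m.sum()>20: t=T[m];print('rear face toolx',np.median(t[:,0]).round(1),'slope',np.polyfit(t[:,1],t[:,0],1)[0].round(3),m.sum())
E
python3 -c "
from h import *
go([(0,0,0)],12);look()"
```

```text
clock: 7.65
position: [495.6, -201.6, 10.9]
ee_rot: [-0.505, 0.863, -0.0, 0.0]
contact_force: [0.0, 1.1, 0.1]
gripper_width: 25.9
grasp_force: 0.0
now plate [ -38.6 -198.2] z 10.9 yaw -0.2891 t 7.65 F [0.  1.1 0.1]
[-201.    19.5   -1.1] wz -0.289
side finger world z low [ 8.   9.9 62.5 95. ] 1034
wrist finger world z low [45.9 54.3 62.4 83.1] 20986
rear face toolx -41.7 slope -0.006 711
```

Both views put the finger ends at about z = 46 while the TCP reads 11, so the real fingers end about 35 mm above the reported TCP. I'll lower in stages and watch the force.

```bash
python3 -m handwheel '[[0,0,0.004,0,0,0,-0.4],[0,0,0.008,0,0,0,-0.4],[0,0,0.012,0,0,0,-0.4],[0,0,0.014,0,0,0,-0.4],[0,0,0.014,0,0,0,-0.4]]'
python3 -c "
from h import *
look()"
```

```text
clock: 8.38
position: [495.4, -201.4, -3.4]
ee_rot: [-0.505, 0.863, 0.0, -0.0]
contact_force: [0.0, 0.5, 0.5]
gripper_width: 25.8
grasp_force: 0.0
side finger world z low [ 8.   8.4 45.9 79.2] 1014
wrist finger world z low [32.1 39.9 47.9 68.7] 20945
rear face toolx -41.7 slope -0.004 902
```

No contact with the TCP reading below the plate, so the offset is real. Down another 17 mm puts the finger ends at z ≈ 15.

```bash
python3 -m handwheel '[[0,0,0.004,0,0,0,-0.4],[0,0,0.008,0,0,0,-0.4],[0,0,0.012,0,0,0,-0.4],[0,0,0.016,0,0,0,-0.4],[0,0,0.017,0,0,0,-0.4],[0,0,0.017,0,0,0,-0.4]]'
python3 -c "
from h import *
look();go([(0,0,0)],-20)"
```

```text
clock: 9.22
position: [495.5, -201.4, -20.3]
ee_rot: [-0.505, 0.863, 0.0, -0.0]
contact_force: [0.9, -0.5, -0.4]
gripper_width: 25.5
grasp_force: 0.0
side finger world z low [ 8.2  9.5 27.8 62.7] 974
wrist finger world z low [14.8 23.1 31.2 52. ] 21010
rear face toolx -41.7 slope 0.0 837
now plate [ -38.6 -198. ] z -20.1 yaw -0.2887 t 9.325 F [-0.2 -0.2  0.2]
[-2.008e+02  1.930e+01 -1.000e-01] wz -0.289
```

```bash
python3 -m handwheel '[[-0.008,0,0,0,0,0,-0.4],[-0.016,0,0,0,0,0,-0.4],[-0.022,0,0,0,0,0,-0.4],[-0.026,0,0,0,0,0,-0.4],[-0.03,0,0,0,0,0,-0.4],[-0.033,0,0,0,0,0,-0.4],[-0.037,0,0,0,0,0,-0.4],[-0.041,0,0,0,0,0,-0.4],[-0.044,0,0,0,0,0,-0.4],[-0.047,0,0,0,0,0,-0.4]]'
python3 -c "
from h import *
look();go([(0,0,0)],-20)"
```

```text
clock: 10.58
position: [518.5, -160.3, -20.2]
ee_rot: [-0.505, 0.863, 0.0, -0.0]
contact_force: [-1.3, -0.7, 1.1]
gripper_width: 25.5
grasp_force: 1.3
side finger world z low [ 8.   8.8 16.3 35.3] 1040
wrist finger world z low [ 8.  14.2 22.  37.3] 23235
rear face toolx -10.6 slope 0.0 1042
now plate [ -25.2 -152.5] z -20.2 yaw -0.2884 t 10.675 F [-0.5 -1.1 -0.4]
[-153.4   19.2   -0.2] wz -0.288
```

In contact: the rear face is 10.6 mm ahead and square, and the box is at about (-9,-99) with yaw -0.288. Next comes an arc to the centre line with yaw 0 (R ≈ 214 mm).

```bash
python3 -c "
from h import *
a=-.288+np.arange(1,15)*.288/14
bx=-8.8+214*(np.cos(a)-np.cos(.288));by=-99.1+214*(np.sin(a)+np.sin(.288))
go([(x+55.7*np.sin(t)-0.3,y-55.7*np.cos(t),t) for x,y,t in zip(bx,by,a)],-20)"
```

```text
now plate [ -25.2 -152.5] z -20.2 yaw -0.2884 t 10.675 F [-0.5 -1.1 -0.4]
[-4.5 -1.4 -0.2] wz -0.021
[-8.9 -2.4 -0.2] wz -0.042
[-13.4  -3.3  -0.2] wz -0.062
[-17.9  -4.2  -0.2] wz -0.083
[-22.4  -4.9  -0.2] wz -0.103
[-26.9  -5.5  -0.2] wz -0.124
[-31.4  -6.1  -0.2] wz -0.144
[-35.9  -6.5  -0.2] wz -0.165
[-40.4  -6.9  -0.2] wz -0.186
[-45.   -7.2  -0.2] wz -0.206
[-49.5  -7.3  -0.2] wz -0.227
[-54.1  -7.4  -0.2] wz -0.247
[-58.6  -7.4  -0.2] wz -0.268
[-63.2  -7.3  -0.2] wz -0.288
```

```bash
python3 -m handwheel '[[-0.0045,-0.0013,0,0,0,-0.021,-0.4],[-0.009,-0.0024,0,0,0,-0.042,-0.4],[-0.0135,-0.0033,0,0,0,-0.062,-0.4],[-0.018,-0.0042,0,0,0,-0.083,-0.4],[-0.0225,-0.0049,0,0,0,-0.103,-0.4],[-0.027,-0.0055,0,0,0,-0.124,-0.4],[-0.0315,-0.0061,0,0,0,-0.144,-0.4],[-0.036,-0.0065,0,0,0,-0.165,-0.4]]'
python3 - <<'E'
from h import *
look()
a=-.288+np.arange(9,15)*.288/14
bx=-8.8+214*(np.cos(a)-np.cos(.288));by=-99.1+214*(np.sin(a)+np.sin(.288))
go([(x+55.7*np.sin(t)-0.3,y-55.7*np.cos(t),t) for x,y,t in zip(bx,by,a)],-20)
im,d=get_image('wrist');np.save('w6.npy',im)
cv2.imwrite('pics/w6.png',im)
E
```

```text
clock: 11.68
position: [542.0, -131.9, -20.2]
ee_rot: [-0.575, 0.818, -0.0, 0.0]
contact_force: [0.4, -2.0, -0.9]
gripper_width: 25.7
grasp_force: 0.9
side finger world z low [ 8.1  8.7 15.4 35.5] 1058
wrist finger world z low [ 8.  14.4 21.9 37.4] 23176
rear face toolx -10.5 slope 0.0 1034
now plate [  -8.4 -119.6] z -20.1 yaw -0.1226 t 11.775 F [-0.1  0.1 -0.3]
[-4.  -0.8 -0.1] wz -0.02
[-8.4 -1.8 -0.1] wz -0.04
[-12.9  -2.7  -0.1] wz -0.061
[-17.4  -3.6  -0.1] wz -0.081
[-21.9  -4.3  -0.1] wz -0.102
[-26.4  -4.9  -0.1] wz -0.123
```

View pics/w6.png

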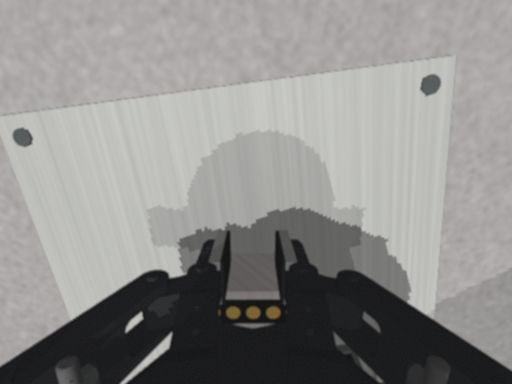

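The box is square and centred between the fingers (middle terminal at (253,312)). Finishing the arc.

```bash
python3 -m handwheel '[[-0.004,-0.0009,0,0,0,-0.02,-0.4],[-0.0085,-0.0018,0,0,0,-0.04,-0.4],[-0.013,-0.0027,0,0,0,-0.061,-0.4],[-0.0175,-0.0036,0,0,0,-0.081,-0.4],[-0.022,-0.0043,0,0,0,-0.102,-0.4],[-0.0265,-0.0049,0,0,0,-0.123,-0.4],[-0.0265,-0.0049,0,0,0,-0.123,-0.4]]'
cat >> h.py <<'E'
def lat():
    "box top lateral in tool y: strip dots (yellow) centre, cast at z 44"
    st=read_state();im,d=get_image('wrist');cm=cam('wrist',st);h=cv2.cvtColor(im,cv2.COLOR_BGR2HSV)
    m=cv2.inRange(h,(10,80,50),(35,255,255));m[:230]=0;m[370:]=0;m[:,:215]=0;m[:,290:]=0
    n,l,s,c=cv2.connectedComponentsWithStats(m);c=[c[i] for i in range(1,n) if s[i,4]>40]
    print('dots',np.round(c,0).tolist(),'plate',toplate(cast(cm,c,44)).round(1).tolist())
E
python3 -c "
from h import *
look();lat();go([(0,28.5,0)],-20)"
```

```text
clock: 12.7
position: [555.9, -108.2, -20.2]
ee_rot: [-0.624, 0.781, -0.0, 0.0]
contact_force: [0.3, 0.1, -0.2]
gripper_width: 25.4
grasp_force: 0.0
side finger world z low [ 8.  10.5 20.3 37.8] 1081
wrist finger world z low [ 8.  14.3 22.  37.3] 23202
rear face toolx -10.5 slope 0.006 1045
dots [[232.0, 313.0], [252.0, 313.0], [272.0, 313.0]] plate [[10.4, -72.1], [0.3, -72.1], [-9.7, -72.1]]
now plate [ -0.7 -94.2] z -20.3 yaw -0.0006 t 12.85 F [-0.3 -0.2 -0.5]
[-122.7   -0.7   -0.3] wz -0.001
```

```bash
python3 - <<'E'
from h import *
st=read_state();im,d=get_image('wrist');cm=cam('wrist',st);P=cloud(cm,d);M=R.from_quat(st['ee_rot']).as_matrix();T=(P-st['position'])@M
dark=(im.mean(-1)<60)&(d>0)&(abs(T[...,0])<60)
for z in range(14,110,8):
    m=dark&(abs(P[...,2]-z)<4); 
    if m.sum()>5: print(z,np.percentile(T[m][:,1],[1,99]).round(0),np.percentile(T[m][:,0],[1,99]).round(0),m.sum())
E
```

```text
14 [12. 12.] [1. 8.] 13
22 [-26.  24.] [-8. 12.] 167
30 [-27.  25.] [-9. 12.] 301
38 [-27.  25.] [-9. 12.] 351
46 [-25.  23.] [-29.  12.] 1363
54 [-30.  30.] [-10.  14.] 642
62 [-43.  42.] [-7. 15.] 1526
70 [-47.  46.] [-11.  14.] 4912
78 [-51.  49.] [-11.  18.] 3003
86 [-55.  53.] [-11.  18.] 5549
94 [-59.  57.] [-7. 18.] 7854
102 [-62.  61.] [ 4. 19.] 9151
```

Gripper clears: ±27 mm below z = 50, and wider only above the ducts. Pushing straight.

```bash
python3 -m handwheel '[[-0.004,0,0,0,0,0,-0.4],[-0.009,0,0,0,0,0,-0.4],[-0.015,0,0,0,0,0,-0.4],[-0.021,0,0,0,0,0,-0.4],[-0.027,0,0,0,0,0,-0.4],[-0.033,0,0,0,0,0,-0.4],[-0.039,0,0,0,0,0,-0.4],[-0.045,0,0,0,0,0,-0.4],[-0.05,0,0,0,0,0,-0.4],[-0.053,0,0,0,0,0,-0.4]]'
python3 -c "
from h import *
look();lat();go([(0,28.5,0)],-20)"
```

```text
clock: 14.15
position: [567.2, -56.9, -20.2]
ee_rot: [-0.624, 0.781, -0.0, 0.0]
contact_force: [-0.6, -1.0, -1.0]
gripper_width: 25.8
grasp_force: 0.8
side finger world z low [ 8.1  8.8 15.6 34.8] 1047
wrist finger world z low [ 8.1 12.8 20.1 35.7] 23424
rear face toolx -10.4 slope -0.002 1033
dots [[232.0, 312.0], [252.0, 312.0], [272.0, 312.0]] plate [[10.5, -19.2], [0.5, -19.2], [-9.5, -19.2]]
now plate [ -0.3 -41.1] z -19.9 yaw -0.0003 t 14.3 F [-0.1  0.   0.6]
[-69.6  -0.2   0.1] wz -0.0
```

```bash
python3 -m handwheel '[[-0.005,0,0,0,0,0,-0.4],[-0.011,0,0,0,0,0,-0.4],[-0.018,0,0,0,0,0,-0.4],[-0.025,0,0,0,0,0,-0.4],[-0.032,0,0,0,0,0,-0.4],[-0.039,0,0,0,0,0,-0.4],[-0.046,0,0,0,0,0,-0.4],[-0.052,0,0,0,0,0,-0.4],[-0.056,0,0,0,0,0,-0.4],[-0.059,0,0,0,0,0,-0.4]]'
python3 -c "
from h import *
look();lat();go([(0,28.5,0)],-20)"
```

```text
clock: 15.55
position: [580.2, 0.6, -20.2]
ee_rot: [-0.624, 0.781, 0.0, -0.0]
contact_force: [-0.3, -2.8, 1.7]
gripper_width: 25.9
grasp_force: 1.7
side finger world z low [ 8.  10.1 15.2 32.5] 1006
wrist finger world z low [ 8.  10.4 16.3 29.6] 24765
rear face toolx -10.3 slope 0.0 1039
dots [[273.0, 312.0], [233.0, 312.0], [253.0, 312.0]] plate [[-9.8, 39.7], [10.2, 39.7], [0.2, 39.7]]
now plate [-0.6 18. ] z -20.4 yaw -0.0008 t 15.7 F [-0.  -0.1  1.2]
[-10.5  -0.6  -0.4] wz -0.001
```

```bash
python3 -m handwheel '[[-0.001,0,0,0,0,0,-0.4],[-0.002,0,0,0,0,0,-0.4],[-0.003,0,0,0,0,0,-0.4],[-0.004,0,0,0,0,0,-0.4],[-0.005,0,0,0,0,0,-0.4],[-0.006,0,0,0,0,0,-0.4],[-0.007,0,0,0,0,0,-0.4],[-0.008,0,0,0,0,0,-0.4]]'
python3 -m handwheel '[[-0.0005,0,0,0,0,0,-0.4],[-0.001,0,0,0,0,0,-0.4],[-0.0015,0,0,0,0,0,-0.4],[-0.002,0,0,0,0,0,-0.4]]'
python3 -c "
from h import *
go([(0,28.5,0)],-20)"
```

```text
clock: 16.7
position: [581.9, 8.3, -20.3]
ee_rot: [-0.624, 0.781, 0.0, -0.0]
contact_force: [-0.2, -0.4, -0.1]
gripper_width: 25.3
grasp_force: 0.8
clock: 17.2
position: [582.4, 10.1, -20.2]
ee_rot: [-0.624, 0.781, 0.0, -0.0]
contact_force: [-0.0, -1.6, -0.8]
gripper_width: 25.8
grasp_force: 0.8
now plate [-0.7 27.4] z -20.2 yaw -0.0007 t 17.2 F [-0.  -1.6 -0.8]
[-1.1 -0.7 -0.2] wz -0.001
```

```bash
python3 -m handwheel '[[-0.0005,0,0,0,0,0,-0.4],[-0.001,0,0,0,0,0,-0.4],[-0.0015,0,0,0,0,0,-0.4]]'
python3 -m handwheel '[[-0.0005,0,0,0,0,0,-0.4],[-0.001,0,0,0,0,0,-0.4]]'
```

```text
clock: 17.58
position: [582.7, 11.6, -20.2]
ee_rot: [-0.624, 0.781, -0.0, 0.0]
contact_force: [1.0, -1.5, -1.5]
gripper_width: 25.3
grasp_force: 0.8
clock: 17.82
position: [582.9, 12.6, -20.2]
ee_rot: [-0.624, 0.781, 0.0, 0.0]
contact_force: [-0.8, -1.4, -0.6]
gripper_width: 25.6
grasp_force: 0.8
```

```bash
python3 -m handwheel '[[-0.0004,0,0,0,0,0,-0.4],[-0.0008,0,0,0,0,0,-0.4]]'
```

```text
clock: 18.08
position: [583.1, 13.2, -20.2]
ee_rot: [-0.624, 0.781, -0.0, -0.0]
contact_force: [-0.4, -2.7, -0.8]
gripper_width: 25.5
grasp_force: 1.5
```

```bash
python3 -m handwheel '[[-0.0004,0,0,0,0,0,-0.4],[-0.0008,0,0,0,0,0,-0.4]]' | grep -E 'pos|cont'; python3 -c "
from h import *
look();lat();go([(0,28.5,0)],-20)"
```

```text
position: [583.0, 13.2, -20.2]
contact_force: [0.4, -6.5, -0.9]
side finger world z low [ 8.1  8.8 13.9 31.8] 1009
wrist finger world z low [ 8.  10.2 16.2 29.6] 24808
rear face toolx -10.3 slope -0.001 1034
dots [[233.0, 312.0], [253.0, 312.0], [273.0, 312.0]] plate [[10.2, 52.3], [0.2, 52.4], [-9.9, 52.4]]
now plate [-0.7 30.6] z -20.2 yaw -0.0009 t 18.475 F [-1.1 -5.7 -1.5]
[ 2.1 -0.7 -0.2] wz -0.001
```

The tool has stopped advancing and the force is rising, so the box is against the stop. A little more gentle pressure to seat it square, then back straight off.

```bash
python3 -m handwheel '[[-0.0005,0,0,0,0,0,-0.4],[-0.0008,0,0,0,0,0,-0.4],[-0.0008,0,0,0,0,0,-0.4]]' | grep -E 'pos|cont'
python3 -m handwheel '[[0.002,0,0,0,0,0,-0.4],[0.006,0,0,0,0,0,-0.4],[0.015,0,0,0,0,0,-0.4],[0.03,0,0,0,0,0,-0.4],[0.04,0,-0.02,0,0,0,-0.4],[0.05,0,-0.06,0,0,0,-0.4],[0.06,0,-0.11,0,0,0,-0.4],[0.06,0,-0.16,0,0,0,-0.4],[0.06,0,-0.21,0,0,0,-0.4],[0.06,0,-0.26,0,0,0,-0.4]]'
```

```text
position: [583.0, 13.2, -20.1]
contact_force: [0.4, -8.7, 1.0]
clock: 20.1
position: [569.5, -44.5, 241.5]
ee_rot: [-0.624, 0.782, 0.0, 0.0]
contact_force: [0.9, 0.1, -0.4]
gripper_width: 25.4
grasp_force: 0.0
```

```bash
python3 -m handwheel '[[-0.03,0,-0.04,0,0,0,-0.4],[-0.07,0,-0.08,0,0,0,-0.4],[-0.12,0,-0.09,0,0,0,-0.4],[-0.17,0,-0.09,0,0,0,-0.4],[-0.2,0,-0.09,0,0,0,-0.4],[-0.2,0,-0.09,0,0,0,-0.4],[-0.2,0,-0.09,0,0,0,-0.4]]' | grep pos
python3 - <<'E'
from h import *
st=read_state();im,d=get_image('wrist');cm=cam('wrist',st);P=cloud(cm,d);q=toplate(P)
m=(P[...,2]>38)&(P[...,2]<52)&(d>0)&(abs(q[...,0])<39)&(q[...,1]<150)&(q[...,1]>20)
b=rect(cm,m,44);print(toplate(b[0]),b[1],b[2]-TH)
m=(P[...,2]>26)&(P[...,2]<37)&(d>0)&(abs(q[...,0])<39)&(q[...,1]<155)&(q[...,1]>120)
b=rect(cm,m,32);print('stop',toplate(b[0]),b[1],b[2]-TH)
s,_=get_image('side')
cv2.imwrite('pics/f.png',np.hstack([im[:,100:400],cv2.resize(s[130:270,220:370],(411,384),interpolation=cv2.INTER_CUBIC)]))
E
```

```text
position: [614.2, 150.5, 329.7]
[-0.08576891 85.66338987] [63.64659118652344, 88.14624786376953] -0.001837492
stop [-1.15513471e-02  1.35625987e+02] [10.140347480773926, 77.7611312866211] 1.5689576
```

View pics/f.png

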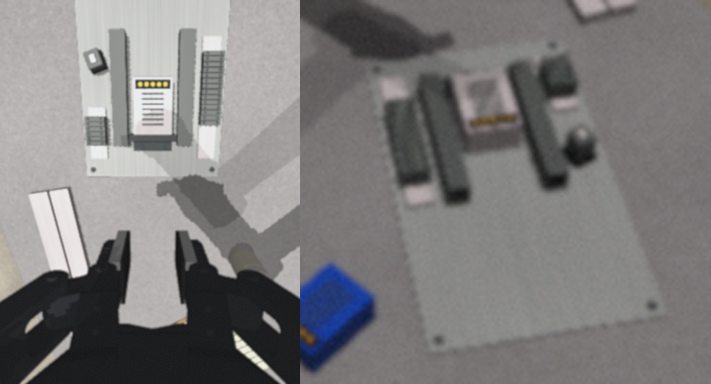

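The box sits flush, square and centred against the stop: left panel (153,105), plate x ≈ 0, yaw ≈ 0. The robot is clear of everything.

```bash
python3 -c "
from bench import job_done
print(job_done())"
```

```text
the job is handed in; nothing more can be done
None
```

The power supply box is flush and square against the stop, centred in the lane (x ≈ 0 mm, turned under 0.002 rad), pushed there with the fingers only at up to about 9 N of measured force, and the job is handed in at about 21 s.

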